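Free and shut the blast gate on the bench

TASK

Shut the dust-extraction gate on the workbench: roll a fingertip round the knurled rim of its locking collar to turn it two full turns anticlockwise seen from above, no more, then push the upturned tab of the gate plate gently with the fingertips until the plate is fully home. Nothing is to be gripped or lifted, the other things on the bench stay where they are, and the hand ends clear.

Things in the scene. Friction and masses are not known exactly. Their poses are not given: they have to be found in the camera images.
- gate: blast gate fixed to the bench: plywood base board 180 x 176 x 10 mm, on it an aluminium housing 140 (x) x 150 (y) mm whose top is 38 mm above the bench, on that a steel port tube 72 mm across reaching up to 76 mm, open at the top, with the black knurled collar round it. Origin on the bench under the port's centre, z up; the gate plate sticks out of the +y side
- collar_axis (a point): point on the collar's vertical axis, 55 mm above the bench, half-way up the collar as it starts. The collar is 96 mm across over its 40 upright ribs (2 mm proud) and 24 mm high, from 43 to 67 mm above the bench at the start; it rises 2.5 mm with each turn. Its rim is free all round; below it is a 5 mm gap to the housing
- collar (a joint): angle of the collar, rad: 0 tight as it starts, growing as it is loosened anticlockwise seen from above; two full turns are 12.57. It turns on up to three turns (18.8), where it stops, and stays where it is left; turning takes 0.06 N m, about 1.3 N along the rim
- collar_mark (a point): top of a small bare-metal index lug, 9 x 6 x 4 mm, standing on the collar's top face 42 mm from the axis; it goes round with the collar and starts over the gate's -y side
- tab_face (a point): centre of the outer face of the gate plate's upturned tab, a steel plate 60 mm wide (x), 5 mm thick and 30 mm high, from 12 to 42 mm above the bench. It starts 135 mm from the collar's axis on the gate's +y side and is pushed straight towards the axis; fully home it is 80 mm from it
- blade (a joint): travel of the gate plate, m: 0 open as it starts, 0.055 fully home against its stop. A key under the collar locks the plate until the collar has been turned about one and a half turns; freed, it slides with about 4 N and stays where it is left
- spare_ring: loose plain aluminium ring, 72 mm across, 18 mm high, lying flat; origin at the centre of its underside. Leave alone
- offcut: loose wooden offcut, 100 x 42 x 28 mm; origin under its centre. Leave alone
- tape_roll: loose roll of paper tape, 84 mm across, 24 mm high, lying flat; origin at the centre of its underside. Leave alone
- glue_bottle: standing glue bottle, 60 mm across, 170 mm tall; origin at the centre of its underside. Leave alone
- screw_jar: standing glass jar, 68 mm across, 90 mm tall; origin at the centre of its underside. Leave alone
- hammer: hammer with a wooden handle lying on the bench. Leave alone
- driver: screwdriver lying on the bench. Leave alone

How it is judged:
On the way, in this order (a step that is already met when the one before it is completed fails the run):
1. the collar has been turned two full turns loose (value of joint collar between 11.9664 and 13.3664 rad), for 0.2 s.
2. the gate plate is pushed fully home (value of joint blade above 0.052 m), for 0.2 s.
At the end, for the whole second after the job is handed in: The collar stands two full turns loose (from 34 degrees short to 46 degrees past) and is still, the gate plate is within 3 mm of its stop, and no bystander has moved more than 25 mm (all of step 1 and value of joint blade above 0.052 m and velocity of joint collar between -0.05 and 0.05 rad/s and not (distance of any of spare_ring, offcut, tape_roll, glue_bottle, screw_jar, hammer, driver from where it was at the start of the episode above 0.025 m)); the robot touches nothing.
It fails at once if the collar is turned 2.5 turns or more (value of joint collar above 15.708 rad).
It fails at once if the gate, collar or tab is gripped or pushed hard (over 40 N) (contact force between the fingers and gate above 40 N).
It fails at once if a bystander is lifted, carried or pushed more than 25 mm (distance of any of spare_ring, offcut, tape_roll, glue_bottle, screw_jar, hammer, driver from where it was at the start of the episode above 0.025 m).
It also fails if it takes over 72 s, if anything falls off the work surface, if the arm or the gripper's body presses on something with over 40 N, if the wrist force passes 120 N, or if a joint passes its speed limit or range.

ROBOT

A 6-joint arm with a two-finger parallel gripper is mounted at the origin on the work surface. World frame = base frame: x ahead of the robot, y to its left, z up, the work surface at z = 0. Lengths are in m, angles in rad, forces in N, time in s.
With the tool pointing down it reaches from about 0.225 to 0.875 m from the base axis. Payload 3.4 kg.
Tool frame: the origin (TCP) lies at the very end of the fingers, on their centre line; the grasp point (between the pads) lies 19 mm behind it; z points along the fingers, x is the direction in which the jaws open and shut, and the axes are right-handed (so a half turn about z gives the same grasp; the last joint's range is limited). The gripper opens to 85 mm and grips with 20 to 120 N. Pads are 22 mm wide; open, the fingers measure 114 mm over their backs; the gripper's body (76 mm by 85 mm) begins 54 mm behind the grasp point. The pads swing forward as they close: fully open they stand 13 mm farther back than shut.
Start: joints at [-1.465, 0.276, 1.505, -0, 1.361, -0.121], TCP at [0.129, -0.56, 0.207] pointing down, gripper open.
Joint ranges: [-2.89, 2.89], [-0.75, 2.08], [0.22, 2.7], [-1.18, 4.32], [0.11, 2.71], [-2.7, 2.7]. Speed limits (rad/s): [2.57, 2.57, 3.14, 3.14, 3.14, 3.14].

INTERFACE

Orientations are given as a unit quaternion [w, x, y, z].
In Python, from rig import manip gives the robot as it stands.
- The arm moves only by the tool carry_out, never from a script. Its argument "series" is a list of rows, each a list of 2 entries, a list of its own where there are three numbers: the shift along the tool's x, y, z in mm, then the turn about the tool's z in degrees. A call has 1 to 10 rows; each row shifts and turns the pose as measured when the row begins, along the tool's axes as they then stand; what a row does not reach is not made up. A row lasts 1/12 s, in which the tool goes at most 41.7 mm and 7.16 degrees, less where a joint would pass 70% of its speed; a pose out of reach is approached as far as the arm can. A call is refused whole if a number of a shift passes 41.7 or a number of a turn 7.16, either way. A call with a gripper value outside its range is refused whole. "fingers" is the finger opening in mm, from 0 to 85.4, set as the call begins (left out, the last holds). The fingers move at their own pace and stop on an object; "squeeze" is the grip in N (left out, the last holds). Time passes only in rows, so rows that do not move let the fingers close. It gives the time, the measured TCP pose, the force and the opening at its end, in the units of the state.
- manip.get_state(): the state, without advancing time (a new reading comes with each control period).
- manip.get_image(name): name is "scene" or "top" or "wrist"; returns a dict with "frame" (420x560x3 uint8, blue, green, red), "K" (3x3 intrinsics, pixels), "rvec" (rotation vector, rad) and "tvec" (3), from world to camera coordinates, as OpenCV has them; the wrist camera has in their place "mount" (4x4, takes a point from camera to tool coordinates, whose origin is the TCP and whose axes are the tool frame's). Camera axes: x right, y down, z forward; pixel columns grow to the right and rows downward; lengths in m; the calibration is good to about 2 mm. The wrist camera is an equidistant fisheye: a pixel r from the principal point sees the ray r / f radians off the axis. A picture is of the moment at which its call begins: read the wrist's pose just before it. There is no depth.
- manip.sign_off(): hands the job in, once; it reports no verdict.
The state is a dict: "clock": time; "qpos": joint angles; "qd": joint speeds; "effort": joint torques, N m; "position": TCP position; "ee_rot": TCP orientation; "contact_force": force on the tool from outside, world axes, zero at the start; "moment": the same for the moment, N m; "width": finger opening in m.
Only numpy, scipy, OpenCV 4.12 (cv2) and the standard library are available. Lean on these libraries where they do the work, as an engineer would, in place of code of your own. Each camera call takes 0.05 s, during which the arm holds its last target. There are 200 camera calls.

## Working session

There is one attempt and no reset: what is moved stays moved. The work goes in short steps, Python scripts to look and compute and a tool call to move; the robot and the scene stay as the last step left them, time stands still between calls to the robot, and variables do not carry over. Pictures are saved under pics/ and viewed, about 8 in all and at most 12, crops included, and the job is handed in when it is done.

Besides the shell and the picture viewer there is one more tool, called after "Call:" by a JSON object that holds its "method" and its "body", one argument or row to a line. carry_out: Moves the arm, as the interface text tells. Its arguments: {"type":"object","properties":{"series":{"type":"array","items":{"type":"array"}},"fingers":{"type":"number"},"squeeze":{"type":"number"}},"required":["series"]}

```bash
mkdir -p pics; ls
cat > h.py <<'E'
import numpy as np,cv2
from rig import manip
from scipy.spatial.transform import Rotation as R
def ray(im,uv):
    K=im["K"];Rm=cv2.Rodrigues(np.array(im["rvec"],float))[0];t=np.array(im["tvec"],float).ravel()
    d=Rm.T@np.linalg.inv(K)@np.array([uv[0],uv[1],1.]);return -Rm.T@t,d
def plane(im,uv,z):
    o,d=ray(im,uv);return o+d*(z-o[2])/d[2]
def proj(im,P):
    return cv2.projectPoints(np.array(P,float).reshape(-1,1,3),np.array(im["rvec"],float),np.array(im["tvec"],float),np.array(im["K"],float),None)[0].reshape(-1,2)
def st():
    s=manip.get_state();print({k:np.round(s[k],3).tolist() for k in("clock","qpos","position","ee_rot","contact_force","width")});return s
E
python3 - <<'E'
from h import *
st()
for n in("scene","top"):
    im=manip.get_image(n);cv2.imwrite(f"pics/{n}0.png",im["frame"]);print(n,np.array(im["K"]).round(1).tolist(),ray(im,(280,210)))
E
```

```text
pics
{'clock': 0.0, 'qpos': [-1.465, 0.277, 1.506, 0.0, 1.361, -0.121], 'position': [0.129, -0.56, 0.206], 'ee_rot': [-0.001, 0.783, -0.623, -0.001], 'contact_force': [-0.719, -0.101, 0.302], 'width': 0.086}
scene [[384.7, 0.0, 277.4], [0.0, 384.7, 213.3], [0.0, 0.0, 1.0]] (array([ 1.26917422, -0.00741405,  0.67634167]), array([-0.7658398 ,  0.01485024, -0.64295331]))
top [[414.6, 0.0, 279.7], [0.0, 414.6, 213.9], [0.0, 0.0, 1.0]] (array([ 0.46346887, -0.0044582 ,  1.39954451]), array([ 0.07034188, -0.00228916, -0.99756574]))
```

View pics/top0.png

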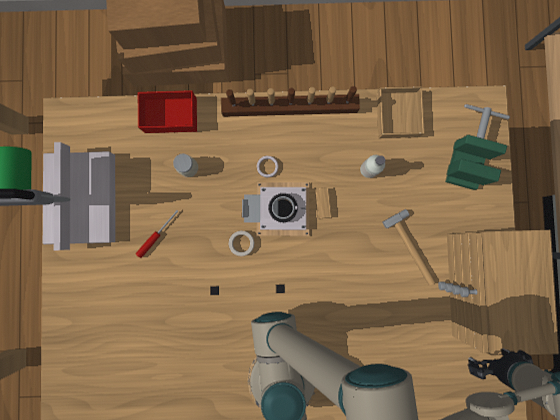

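View pics/scene0.png

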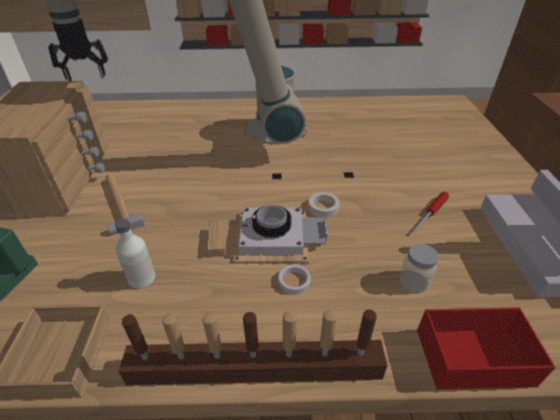

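Top view: the gate's collar is near (284,208), the tab is on the image left (world +y) near (247,207), and the ring, tape roll and offcut sit close around it. Next I'll measure the collar, tab and mark from both views.

Run:
```python
from h import *
t=manip.get_image("top");s=manip.get_image("scene");w=manip.get_image("wrist")
a=cv2.resize(t["frame"][150:265,220:350],None,fx=3,fy=3,interpolation=cv2.INTER_CUBIC)
b=cv2.resize(s["frame"][185:300,200:340],None,fx=2.8,fy=2.8,interpolation=cv2.INTER_CUBIC)
h=max(a.shape[0],b.shape[0])
f=lambda x:cv2.copyMakeBorder(x,0,h-x.shape[0],0,0,0)
cv2.imwrite("pics/crop1.png",np.hstack([f(a),f(b)]));cv2.imwrite("pics/wrist0.png",w["frame"])
print(a.shape,b.shape,np.array(w["mount"]).round(3).tolist(),np.array(w["K"]).round(1).tolist())
for n,im,(r0,r1,c0,c1) in(("top",t,(185,230,262,306)),("scene",s,(195,245,240,305))):
    g=cv2.cvtColor(im["frame"],cv2.COLOR_BGR2GRAY)[r0:r1,c0:c1]
    m=(g<60).astype(np.uint8)
    k,l,S,_=cv2.connectedComponentsWithStats(m);i=1+np.argmax(S[1:,4])
    c=max(cv2.findContours((l==i).astype(np.uint8),0,1)[0],key=len)
    e=cv2.fitEllipse(cv2.convexHull(c));print(n,S[i],(e[0][0]+c0,e[0][1]+r0),e[1:])
    print(plane(im,(e[0][0]+c0,e[0][1]+r0),.055))
```

```text
(345, 390, 3) (322, 392, 3) [[1.0, 0.0, 0.001, 0.001], [-0.001, 0.964, 0.265, -0.067], [-0.001, -0.265, 0.964, -0.168], [0.0, 0.0, 0.0, 1.0]] [[325.2, 0.0, 287.5], [0.0, 325.2, 204.2], [0.0, 0.0, 1.0]]
top [ 16  14  15  18 221] (282.7644844055176, 207.59366035461426) ((17.663021087646484, 18.205785751342773), 113.36150360107422)
[ 0.56586707 -0.01675064  0.055     ]
scene [ 12  15  39  28 428] (271.15687561035156, 221.26892471313477) ((31.98703956604004, 39.8507080078125), 84.61489868164062)
[ 0.57103101 -0.0155075   0.055     ]
```

View pics/crop1.png

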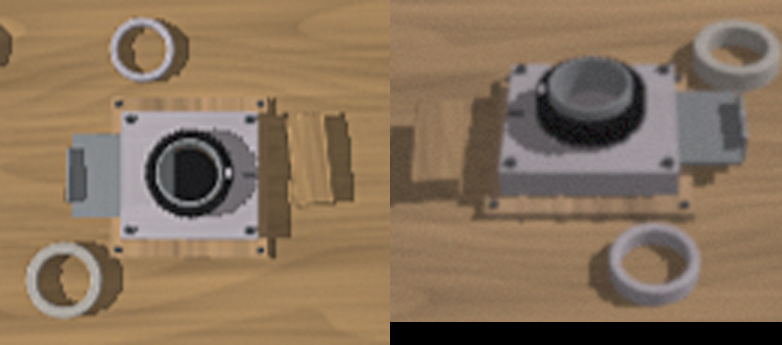

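View pics/wrist0.png

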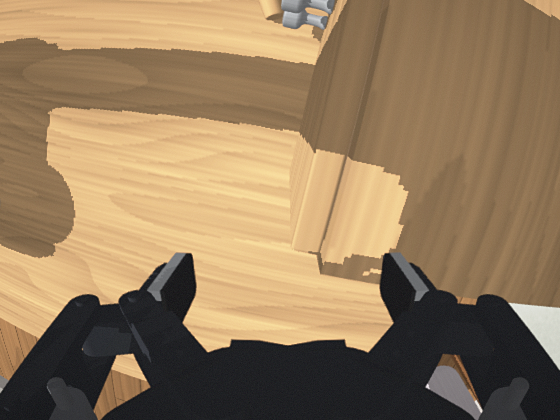

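Crops: the collar centre is at about (283,207.5) in top and the mark at (296,207.7), so on −y. The gate looks aligned with the world axes. The wrist view shows the open fingers pointing away over the bench.

Run:
```python
from h import *
t=manip.get_image("top");s=manip.get_image("scene")
P=lambda n,im,uv,z:print(n,plane(im,uv,z).round(4))
P("collar top",t,(283-.3,207.5-.3),.067)
for u in((268.4,207.3),(297,207.3)):P("collar side",t,u,.067)
for u in((282.7,192.4),(282.7,222)):P("collar fr/bk",t,u,.055)
P("sc left",s,(252.5,220),.055);P("sc right",s,(291.4,220),.055);P("sc front bottom",s,(271.5,237.7),.043)
P("mark top",t,(296,207.5),.071);P("mark sc",s,((543-390)/2.8+200,89/2.8+185),.071)
P("tab outer top",t,(220+68/3,150+174/3),.042)
P("tab sc edge",s,(200+(745-390)/2.8,185+97/2.8),.042);P("tab sc edge2",s,(200+(742-390)/2.8,185+162/2.8),.012)
for c in((132,118),(250,119),(132,231),(250,231)):P("screw",t,(220+c[0]/3,150+c[1]/3),.038)
P("ring",t,(267,166),.018);P("tape",t,(241.5,243),.024);P("offcut",t,(325,202),.028);P("glue",t,(375,160),.1);P("jar",t,(183,165),.09)
# two-ray height of port rim centre / mark
def tri(a,b):
    o1,d1=ray(t,a);o2,d2=ray(s,b);x=np.linalg.lstsq(np.c_[d1,-d2],o2-o1,rcond=None)[0];return((o1+d1*x[0]+o2+d2*x[1])/2).round(4),np.linalg.norm(o1+d1*x[0]-o2-d2*x[1]).round(4)
print("mark 2view",tri((296,207.5),(254.6,216.8)));print("port rim 2view",tri((282.9,207.8),(200+201/2.8,185+82/2.8)))
```

```text
collar top [ 0.5662 -0.0165  0.067 ]
collar side [0.5672 0.0296 0.067 ]
collar side [ 0.5646 -0.0625  0.067 ]
collar fr/bk [ 0.6155 -0.018   0.055 ]
collar fr/bk [ 0.519  -0.0152  0.055 ]
sc left [ 0.5651 -0.061   0.055 ]
sc right [0.5677 0.0338 0.055 ]
sc front bottom [ 0.6159 -0.0152  0.043 ]
mark top [ 0.5638 -0.0591  0.071 ]
mark sc [ 0.5717 -0.0548  0.071 ]
tab outer top [0.5692 0.1148 0.042 ]
tab sc edge [0.5541 0.1227 0.042 ]
tab sc edge2 [0.6054 0.1164 0.012 ]
screw [0.6293 0.0433 0.038 ]
screw [ 0.6246 -0.0865  0.038 ]
screw [0.505  0.0465 0.038 ]
screw [ 0.5014 -0.0826  0.038 ]
ring [0.7104 0.0319 0.018 ]
tape [0.4546 0.1228 0.024 ]
offcut [ 0.5826 -0.1577  0.028 ]
glue [ 0.7053 -0.3125  0.1   ]
jar [0.7082 0.2976 0.09  ]
mark 2view (array([ 0.5642, -0.0574,  0.0644]), np.float64(0.0039))
port rim 2view (array([ 0.564 , -0.0153,  0.0712]), np.float64(0.0034))
```

Call:
{"method": "carry_out", "body": {
  "series": [
    [[0,0,0],-7],
    [[0,0,0],-7],
    [[0,0,0],-7],
    [[0,0,0],-7],
    [[0,0,0],-7],
    [[0,0,0],-7],
    [[0,0,0],-7],
    [[0,0,0],-7],
    [[0,0,0],-7],
    [[0,0,0],-7]
  ],
  "fingers": 0,
  "squeeze": 20
}}

```text
clock: 1.18
position: [0.1296, -0.575, 0.2164]
ee_rot: [0.018, 0.999, -0.046, 0.002]
contact_force: [-0.4, -0.4, 0.4]
width: -0.0
```

Call:
{"method": "carry_out", "body": {
  "series": [
    [[0,0,0],-5.3],
    [[0,0,0],0],
    [[0,0,0],0]
  ]
}}

```text
clock: 1.43
position: [0.1295, -0.5748, 0.2164]
ee_rot: [0.018, 1.0, 0.003, 0.001]
contact_force: [0.2, 0.5, 0.1]
width: 0.0003
```

Call:
{"method": "carry_out", "body": {
  "series": [
    [[22,-36,0],0],
    [[22,-36,0],0],
    [[22,-36,0],0],
    [[22,-36,0],0],
    [[22,-36,0],0],
    [[22,-36,0],0],
    [[22,-36,0],0],
    [[22,-36,0],0],
    [[22,-36,0],0],
    [[22,-36,0],0]
  ]
}}

```text
clock: 2.27
position: [0.3484, -0.2257, 0.2013]
ee_rot: [0.022, 1.0, -0.018, 0.002]
contact_force: [1.4, -0.3, 0.3]
width: 0.0004
```

Call:
{"method": "carry_out", "body": {
  "series": [
    [[22,-35,0],-0.4],
    [[22,-35,0],-0.4],
    [[22,-35,0],-0.4],
    [[22,-35,0],-0.4],
    [[22,-35,0],-0.4],
    [[22,-35,0],-0.4],
    [[0,0,0],0]
  ]
}}

```text
clock: 2.85
position: [0.4886, -0.0099, 0.1947]
ee_rot: [0.022, 1.0, -0.002, 0.007]
contact_force: [0.4, -0.4, 0.2]
width: 0.0002
```

Call:
{"method": "carry_out", "body": {
  "series": [
    [[-5,0,30],0],
    [[-5,0,30],0],
    [[0,0,30],0],
    [[0,0,0],0]
  ]
}}

```text
clock: 3.18
position: [0.4842, -0.0106, 0.1045]
ee_rot: [0.022, 1.0, -0.002, 0.011]
contact_force: [-2.9, 0.5, 0.2]
width: 0.0002
```

Run:
```python
from h import *
st()
w=manip.get_image("wrist");s=manip.get_image("scene");t=manip.get_image("top")
a=cv2.resize(w["frame"][150:420,140:440],None,fx=1.3,fy=1.3)
b=cv2.resize(s["frame"][150:290,190:340],None,fx=2.5,fy=2.5,interpolation=cv2.INTER_CUBIC)
h=max(a.shape[0],b.shape[0]);f=lambda x:cv2.copyMakeBorder(x,0,h-x.shape[0],0,0,0)
cv2.imwrite("pics/m5.png",np.hstack([f(a),f(b)]));print(a.shape,b.shape)
```

```text
{'clock': 3.183, 'qpos': [-0.132, 0.213, 1.87, -0.048, 1.031, -0.105], 'position': [0.484, -0.011, 0.104], 'ee_rot': [0.022, 1.0, -0.002, 0.011], 'contact_force': [-2.872, 0.507, 0.173], 'width': 0.0}
(351, 390, 3) (350, 375, 3)
```

View pics/m5.png

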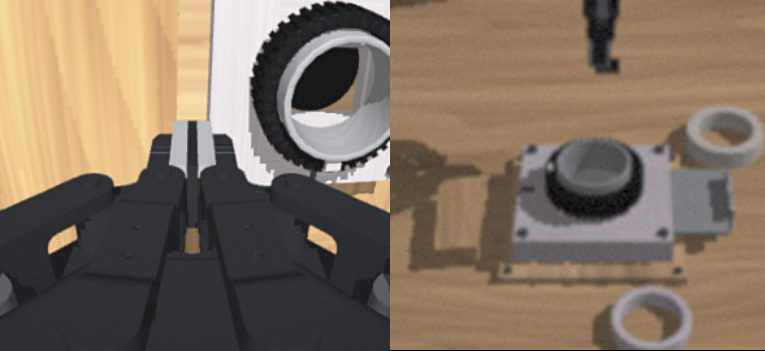

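Wrist crop: the shut fingertips are about 18 mm across at the end, clear of the collar rim on its −x side. The index lug is at the bottom of the crop (−y). Descending beside the rim now.

Call:
{"method": "carry_out", "body": {
  "series": [
    [[0,0,26],0],
    [[0,0,26],0],
    [[0,0,0],0],
    [[4,0,0],0],
    [[4,0,0],0],
    [[4,0,0],0]
  ]
}}

```text
clock: 3.83
position: [0.5149, -0.0172, 0.0714]
ee_rot: [0.025, 0.999, -0.005, 0.03]
contact_force: [-0.4, -0.3, -0.0]
width: 0.0002
```

Call:
{"method": "carry_out", "body": {
  "series": [
    [[-10,0,0],0]
  ]
}}

```text
clock: 3.92
position: [0.5097, -0.0177, 0.0732]
ee_rot: [0.025, 0.999, -0.005, 0.034]
contact_force: [1.2, 0.5, 0.4]
width: -0.0002
```

Call:
{"method": "carry_out", "body": {
  "series": [
    [[-10,0,0],0]
  ]
}}

```text
clock: 4.0
position: [0.5001, -0.0178, 0.0736]
ee_rot: [0.026, 0.999, -0.005, 0.034]
contact_force: [-0.0, -0.8, -0.4]
width: 0.0
```

Call:
{"method": "carry_out", "body": {
  "series": [
    [[0,0,0],0]
  ]
}}

```text
clock: 4.08
position: [0.4978, -0.0175, 0.074]
ee_rot: [0.026, 0.999, -0.005, 0.034]
contact_force: [-0.2, 0.9, -0.1]
width: 0.0001
```

Call:
{"method": "carry_out", "body": {
  "series": [
    [[-10,0,0],0]
  ]
}}

```text
clock: 4.17
position: [0.4894, -0.0177, 0.0743]
ee_rot: [0.026, 0.999, -0.005, 0.036]
contact_force: [-0.4, 0.2, 1.1]
width: 0.0002
```

Call:
{"method": "carry_out", "body": {
  "series": [
    [[0,0,10],0]
  ]
}}

```text
clock: 4.25
position: [0.4878, -0.018, 0.0654]
ee_rot: [0.026, 0.999, -0.005, 0.036]
contact_force: [-0.2, -0.3, -0.3]
width: 0.0001
```

Call:
{"method": "carry_out", "body": {
  "series": [
    [[0,0,0],0]
  ]
}}

```text
clock: 4.33
position: [0.4856, -0.0178, 0.0645]
ee_rot: [0.026, 0.999, -0.005, 0.034]
contact_force: [0.4, 0.0, 0.3]
width: -0.0001
```

```bash
cat >> h.py <<'E'
def rows(W,turn=0):
    """W: world waypoints (m); print tool-frame shifts (mm) from the measured pose"""
    s=manip.get_state();q=s["ee_rot"];Rm=R.from_quat([q[1],q[2],q[3],q[0]]).as_matrix()
    p=np.vstack([s["position"],W]);D=np.diff(p,axis=0)@Rm*1000
    print(s["clock"],np.round(s["position"],4),np.round(s["contact_force"],1),"tilt",Rm[:,2].round(3),"yaw",np.degrees(np.arctan2(Rm[1,0],Rm[0,0])).round(1))
    print([[d,turn] for d in D.round(1).tolist()])
C=np.array([.567,-.015])
def orbit(th0,step,n,press=2.,z=.052,hx=9,hy=11,c=C):
    th=np.radians(th0+step*np.arange(1,n+1));u=np.c_[np.cos(th),np.sin(th)]
    sup=np.c_[hx*np.tanh(u[:,0]*6),hy*np.tanh(u[:,1]*6)]
    return np.c_[c+(u*(48-press)+sup)/1000,np.full(n,z)]
E
python3 - <<'E'
from h import *
rows([[.488,-.015,.052],[.494,-.015,.052],[.500,-.015,.052]])
E
```

```text
4.3333 [ 0.4856 -0.0178  0.0645] [0.4 0.  0.3] tilt [ 0.068 -0.052 -0.996] yaw -0.4
[[[1.5, -3.4, 12.5], 0], [[6.0, -0.1, 0.4], 0], [[6.0, -0.1, 0.4], 0]]
```

Call:
{"method": "carry_out", "body": {
  "series": [
    [[1.5,-3.4,12.5],0],
    [[0,0,1],0],
    [[5,0,0.5],0],
    [[5,0,0.5],0]
  ]
}}

```text
clock: 4.67
position: [0.4946, -0.0149, 0.0514]
ee_rot: [0.026, 0.999, -0.005, 0.033]
contact_force: [0.4, -0.0, -0.8]
width: -0.0004
```

Call:
{"method": "carry_out", "body": {
  "series": [
    [[4,0,0.5],0],
    [[3,0,0.5],0]
  ]
}}

```text
clock: 4.83
position: [0.5036, -0.0152, 0.052]
ee_rot: [0.026, 0.999, -0.005, 0.034]
contact_force: [0.0, -0.9, 0.4]
width: -0.0001
```

Call:
{"method": "carry_out", "body": {
  "series": [
    [[3,0,0.5],0],
    [[3,0,0.5],0]
  ]
}}

```text
clock: 5.0
position: [0.5115, -0.0155, 0.0521]
ee_rot: [0.026, 0.999, -0.005, 0.035]
contact_force: [-0.0, -0.1, 1.1]
width: -0.0001
```

Call:
{"method": "carry_out", "body": {
  "series": [
    [[2,0,0.2],0]
  ]
}}

```text
clock: 5.08
position: [0.5143, -0.0157, 0.0522]
ee_rot: [0.026, 0.999, -0.005, 0.035]
contact_force: [0.5, -0.4, 0.2]
width: 0.0001
```

Call:
{"method": "carry_out", "body": {
  "series": [
    [[2,0,0.2],0]
  ]
}}

```text
clock: 5.17
position: [0.5167, -0.0157, 0.0521]
ee_rot: [0.026, 0.999, -0.005, 0.035]
contact_force: [0.0, -0.6, -0.6]
width: -0.0001
```

Call:
{"method": "carry_out", "body": {
  "series": [
    [[2,0,0.2],0]
  ]
}}

```text
clock: 5.25
position: [0.519, -0.0158, 0.0521]
ee_rot: [0.026, 0.999, -0.005, 0.035]
contact_force: [-0.1, -0.7, -0.2]
width: 0.0003
```

Call:
{"method": "carry_out", "body": {
  "series": [
    [[2,0,0.2],0]
  ]
}}

```text
clock: 5.33
position: [0.5212, -0.0158, 0.052]
ee_rot: [0.026, 0.999, -0.004, 0.035]
contact_force: [0.6, 0.8, 0.2]
width: -0.0
```

Run:
```python
from h import *
s=st()
w=manip.get_image("wrist");t=manip.get_image("top");c=manip.get_image("scene")
p=np.array(s["position"]);print(proj(t,p),proj(c,p),proj(t,[.567,-.015,.067]))
a=cv2.resize(w["frame"][150:390,180:480],None,fx=1.3,fy=1.3)
b=cv2.resize(c["frame"][165:285,200:330],None,fx=3,fy=3,interpolation=cv2.INTER_CUBIC)
h=max(a.shape[0],b.shape[0]);f=lambda x:cv2.copyMakeBorder(x,0,h-x.shape[0],0,0,0)
cv2.imwrite("pics/m6.png",np.hstack([f(a),f(b)]))
```

```text
{'clock': 5.333, 'qpos': [-0.132, 0.3, 1.907, -0.056, 0.859, -0.087], 'position': [0.521, -0.016, 0.052], 'ee_rot': [0.026, 0.999, -0.004, 0.035], 'contact_force': [0.605, 0.85, 0.215], 'width': -0.0}
[[282.85330018 221.36030333]] [[270.9614248  209.07367927]] [[282.23754609 206.97492588]]
```

View pics/m6.png

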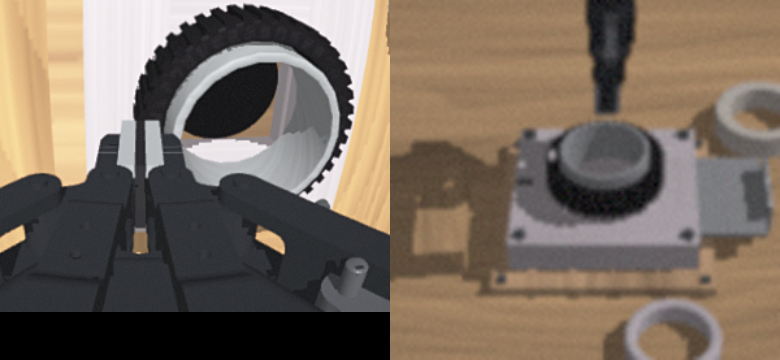

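Run:
```python
from h import *
c=manip.get_image("scene");t=manip.get_image("top")
print(proj(c,[[.484,-.011,.1045],[.521,-.016,.052],[.484,-.011,.12],[.567,-.015,.076],[.519,-.015,.067],[.615,-.015,.067]]))
w=manip.get_image("wrist");s=manip.get_state();q=s["ee_rot"];Rm=R.from_quat([q[1],q[2],q[3],q[0]]).as_matrix()
M=np.array(w["mount"]);K=np.array(w["K"])
def wp(P):
    pt=Rm.T@(np.array(P)-s["position"]);pc=M[:3,:3].T@(pt-M[:3,3]);r=np.hypot(*pc[:2]);a=np.arctan2(r,pc[2])
    return K[0,0]*a*pc[:2]/r+[K[0,2],K[1,2]]
for z in(.043,.067):
  for th in(0,90,180,225,270): 
    u=wp([.567+.048*np.cos(np.radians(th)),-.015+.048*np.sin(np.radians(th)),z]);print(z,th,u.round(1),((u-[180,150])*1.3).round(0))
for d in((.036,0),(-.036,0),(0,.036),(0,-.036)):print("port",((wp([.567+d[0],-.015+d[1],.076])-[180,150])*1.3).round())
```

```text
[[272.38266128 183.55742495]
 [270.87751941 209.02096283]
 [272.27641794 178.5137248 ]
 [271.1916446  213.61639775]
 [271.15463534 203.91852547]
 [271.37965789 229.99842799]]
0.043 0 [433.1 225. ] [329.  98.]
0.043 90 [368.4 148.9] [245.  -1.]
0.043 180 [283.2 232.1] [134. 107.]
0.043 225 [306.3 280.8] [164. 170.]
0.043 270 [356.7 295.4] [230. 189.]
0.067 0 [451.6 240.3] [353. 117.]
0.067 90 [383.4 156.6] [264.   9.]
0.067 180 [286.  250.6] [138. 131.]
0.067 225 [311.5 303. ] [171. 199.]
0.067 270 [366.5 317.2] [243. 217.]
port [340. 128.]
port [171. 140.]
port [271.  46.]
port [251. 208.]
```

Both views put the real fingertips about 15 mm above the reported TCP: the scene camera sees the tip 5–6 px too high, and I got no contact where the rim should be. I'll back off, go lower and feel for the rim.

Call:
{"method": "carry_out", "body": {
  "series": [
    [[-12,0,0],0],
    [[-12,0,0],0],
    [[-12,0,0],0],
    [[-12,0,0],0],
    [[0,0,9],0],
    [[0,0,9],0],
    [[0,0,0],0]
  ]
}}

```text
clock: 6.22
position: [0.471, -0.0163, 0.0294]
ee_rot: [0.026, 0.999, -0.005, 0.036]
contact_force: [0.4, -0.1, 0.3]
width: 0.0
```

Run:
```python
from h import *
rows([[.470,-.015,.034],[.478,-.015,.034]])
c=manip.get_image("scene");s=manip.get_state();print(proj(c,s["position"]),proj(c,np.array(s["position"])+[0,0,.015]))
t=manip.get_image("top")
a=cv2.resize(c["frame"][160:260,210:320],None,fx=3.5,fy=3.5,interpolation=cv2.INTER_CUBIC)
cv2.imwrite("pics/m7.png",a)
```

```text
6.2167 [ 0.471  -0.0163  0.0294] [ 0.4 -0.1  0.3] tilt [ 0.072 -0.053 -0.996] yaw -0.4
[[[-0.7, -1.1, -4.8], 0], [[8.0, -0.1, 0.6], 0]]
[[270.8107893  203.53065298]] [[270.69879588 199.12050869]]
```

View pics/m7.png

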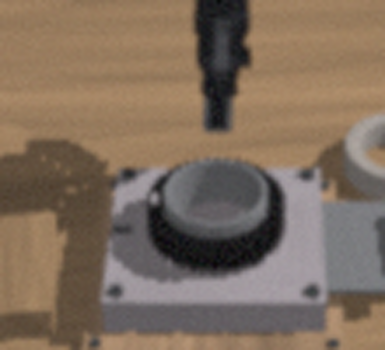

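The tip shows at about (272,197) in the scene image, so its real height is around 0.048, which is right for the rim. Advancing.

Call:
{"method": "carry_out", "body": {
  "series": [
    [[8,0,0.3],0],
    [[8,0,0.3],0],
    [[5,0,0.3],0],
    [[0,0,0],0]
  ]
}}

```text
clock: 6.65
position: [0.4989, -0.017, 0.0315]
ee_rot: [0.026, 0.999, -0.005, 0.039]
contact_force: [-0.7, 0.3, 0.1]
width: 0.0
```

Call:
{"method": "carry_out", "body": {
  "series": [
    [[3,0,0.2],0]
  ]
}}

```text
clock: 6.73
position: [0.5022, -0.017, 0.0314]
ee_rot: [0.026, 0.999, -0.004, 0.039]
contact_force: [-0.2, 0.7, -0.5]
width: -0.0002
```

Call:
{"method": "carry_out", "body": {
  "series": [
    [[3,0,0.2],0]
  ]
}}

```text
clock: 6.82
position: [0.5061, -0.0171, 0.0316]
ee_rot: [0.026, 0.999, -0.004, 0.039]
contact_force: [-0.2, -0.1, 0.0]
width: 0.0001
```

Call:
{"method": "carry_out", "body": {
  "series": [
    [[3,0,0.2],0]
  ]
}}

```text
clock: 6.9
position: [0.5094, -0.0171, 0.0316]
ee_rot: [0.026, 0.999, -0.004, 0.039]
contact_force: [-3.0, 0.3, 1.1]
width: -0.0001
```

Call:
{"method": "carry_out", "body": {
  "series": [
    [[2,0,0.2],0]
  ]
}}

```text
clock: 6.98
position: [0.5094, -0.017, 0.0312]
ee_rot: [0.026, 0.999, -0.004, 0.036]
contact_force: [-7.5, -0.2, 5.8]
width: 0.0003
```

Call:
{"method": "carry_out", "body": {
  "series": [
    [[2,0,0.2],0]
  ]
}}

```text
clock: 7.07
position: [0.5091, -0.0171, 0.0309]
ee_rot: [0.027, 0.999, -0.004, 0.034]
contact_force: [-5.7, -0.5, 9.1]
width: -0.0004
```

Contact is at TCP x = 0.509, as predicted for the rim, and a 2 mm press gives about 6 N. Starting the orbit anticlockwise (from the −x side towards −y).

```bash
sed -i 's/z=.052,hx=9,hy=11,c=C/z=.033,hx=10,hy=11,c=C+[.001,-.001]/' h.py
python3 - <<'E'
from h import *
rows(orbit(180,9,8,1.5))
E
```

```text
7.0667 [ 0.5091 -0.0171  0.0309] [-5.7 -0.5  9.1] tilt [ 0.068 -0.053 -0.996] yaw -0.4
[[[3.2, 14.4, -1.1], 0], [[1.8, 9.5, 0.6], 0], [[2.8, 7.1, 0.6], 0], [[3.8, 6.2, 0.6], 0], [[4.8, 5.5, 0.6], 0], [[5.6, 4.7, 0.6], 0], [[6.3, 3.7, 0.6], 0], [[7.1, 2.7, 0.6], 0]]
```

Call:
{"method": "carry_out", "body": {
  "series": [
    [[2.5,7,-1],0],
    [[2.5,7,-0.5],0],
    [[2,9,0.5],0],
    [[3,7,0.5],0],
    [[4,6,0.6],0]
  ]
}}

```text
clock: 7.48
position: [0.5183, -0.0529, 0.0325]
ee_rot: [0.025, 0.999, -0.003, 0.029]
contact_force: [-2.2, 2.5, 0.0]
width: 0.0004
```

```bash
cat >> h.py <<'E'
def mark(tag=None):
    """bright lug on the black collar top, angle from the axis, both cameras"""
    for n in("top","scene"):
        im=manip.get_image(n);B=im["frame"].astype(int);g=B.min(2)
        best=[]
        for a in range(0,360,2):
            r=np.radians(a);v=[]
            for rad in(.040,.042,.044):
                u,w=proj(im,[C[0]+rad*np.cos(r),C[1]+rad*np.sin(r),.071+.0012])[0]
                v.append(cv2.getRectSubPix(im["frame"],(1,1),(u,w))[0,0].astype(int).min())
            best.append((np.mean(v),a))
        b=sorted(best)[::-1][:4];print(n,[(int(x),a) for x,a in b],"median",np.median([x for x,_ in best]))
        if tag:
            u,w=proj(im,[C[0],C[1],.07])[0].astype(int);cv2.imwrite(f"pics/{tag}_{n}.png",cv2.resize(im["frame"][w-35:w+35,u-35:u+35],None,fx=5,fy=5,interpolation=cv2.INTER_CUBIC))
E
python3 - <<'E'
from h import *
s=st();mark("a")
t=np.array(s["position"][:2])-C;print(np.degrees(np.arctan2(t[1],t[0]))%360)
cv2.imwrite("pics/m8.png",np.hstack([cv2.imread("pics/a_top.png"),cv2.imread("pics/a_scene.png")]))
rows(orbit(215,9,8,1.5))
E
```

```text
{'clock': 7.483, 'qpos': [-0.207, 0.328, 1.925, -0.051, 0.821, -0.167], 'position': [0.518, -0.053, 0.032], 'ee_rot': [0.025, 0.999, -0.003, 0.029], 'contact_force': [-2.187, 2.517, 0.048], 'width': 0.0}
top [(149, 306), (143, 308), (142, 304), (129, 310)] median 65.5
scene [(121, 316), (120, 314), (115, 318), (114, 312)] median 72.5
217.88626651439466
7.5833 [ 0.5196 -0.0538  0.0326] [-1.  -1.6  0.7] tilt [ 0.06  -0.051 -0.997] yaw -0.3
[[[5.0, 5.4, 0.2], 0], [[5.5, 4.8, 0.6], 0], [[6.2, 3.9, 0.6], 0], [[7.0, 2.8, 0.6], 0], [[8.9, 1.7, 0.6], 0], [[14.0, 0.6, 0.9], 0], [[15.1, -0.6, 0.9], 0], [[9.7, -1.7, 0.5], 0]]
```

View pics/m8.png

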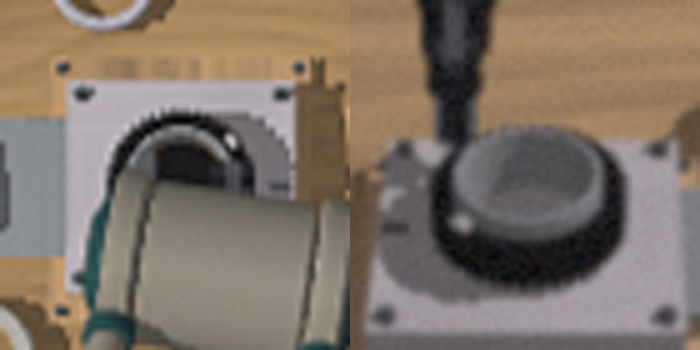

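The mark moved from −y to about 308° (top) / 314° (scene), so the collar is turning about as predicted (≈42°). Continuing.

Call:
{"method": "carry_out", "body": {
  "series": [
    [[5,5.4,0.2],0],
    [[5.5,4.8,0.6],0],
    [[6.2,3.9,0.6],0],
    [[7,2.8,0.6],0],
    [[8.9,1.7,0.6],0],
    [[7,0.5,0.5],0],
    [[7,0,0.5],0]
  ]
}}

```text
clock: 8.17
position: [0.5713, -0.0775, 0.033]
ee_rot: [0.027, 0.999, -0.004, 0.031]
contact_force: [-0.5, -0.4, 0.6]
width: 0.0002
```

```bash
cat >> h.py <<'E'
def nxt(step=9,n=10,press=1.5,z=.033,th=None):
    s=st();mark()
    # orbit angle: match measured TCP against the path
    p=np.array(s["position"][:2]);th=th if th is not None else int(np.argmin(np.linalg.norm(orbit(-1,1,360,0)[:,:2]-p,axis=1)))
    print("theta",th,"gap mm",(1e3*np.linalg.norm(orbit(th-1,1,1,0)[0,:2]-p)).round(1));rows(orbit(th,step,n,press,z))
E
python3 -c "from h import *;nxt()"
```

```text
{'clock': 8.167, 'qpos': [-0.23, 0.394, 1.809, -0.05, 0.867, -0.19], 'position': [0.571, -0.077, 0.033], 'ee_rot': [0.027, 0.999, -0.004, 0.031], 'contact_force': [-0.541, -0.402, 0.601], 'width': 0.0}
top [(129, 16), (129, 296), (129, 294), (129, 288)] median 86.66666666666667
scene [(119, 342), (119, 344), (117, 340), (115, 346)] median 78.5
theta 272 gap mm 2.5
8.2667 [ 0.5724 -0.0774  0.0332] [-0.2 -0.2 -0.1] tilt [ 0.064 -0.054 -0.996] yaw -0.4
[[[12.5, -4.9, 0.7], 0], [[8.5, -2.0, 0.4], 0], [[6.9, -3.1, 0.3], 0], [[6.1, -4.1, 0.2], 0], [[5.3, -5.0, 0.1], 0], [[4.5, -5.8, -0.0], 0], [[3.5, -6.5, -0.1], 0], [[2.5, -7.5, -0.2], 0], [[1.4, -10.5, -0.5], 0], [[0.2, -16.4, -0.9], 0]]
```

Contact was lost on the −y side (mark only at 343°). I'll press a little more inward.

```bash
sed -i 's/hx=10,hy=11/hx=10,hy=9/' h.py
python3 - <<'E'
from h import *
rows(np.vstack([orbit(272,2,1,1),orbit(274,9,9,2.5)]))
E
```

```text
8.2667 [ 0.5724 -0.0774  0.0332] [-0.2 -0.2 -0.1] tilt [ 0.064 -0.054 -0.996] yaw -0.4
[[[2.8, -5.6, 0.1], 0], [[11.7, -2.7, 0.6], 0], [[7.8, -2.2, 0.4], 0], [[6.5, -3.2, 0.2], 0], [[5.8, -4.2, 0.2], 0], [[5.1, -5.1, 0.1], 0], [[4.2, -5.8, -0.0], 0], [[3.2, -6.5, -0.1], 0], [[2.2, -7.6, -0.3], 0], [[1.1, -10.8, -0.5], 0]]
```

```bash
python3 - <<'E'
s=open('h.py').read()
s=s.replace("def rows(W,turn=0):","def rows(W,turn=0,pr=0):").replace("D=np.diff(p,axis=0)@Rm*1000","D=np.diff(p,axis=0)*1000;n=np.r_[C,0]-p[1:];n[:,2]=0;D=(D+pr*n/np.linalg.norm(n,axis=1)[:,None])@Rm")
s=s.replace("rows(orbit(th,step,n,press,z))","rows(orbit(th,step,n,0,z),pr=press)")
open('h.py','w').write(s)
E
python3 -c "
from h import *
rows(np.vstack([orbit(272,2,1,0),orbit(274,9,9,0)]),pr=1.5)"
```

```text
8.2667 [ 0.5724 -0.0774  0.0332] [-0.2 -0.2 -0.1] tilt [ 0.064 -0.054 -0.996] yaw -0.4
[[[2.6, -6.1, 0.0], 0], [[11.7, -2.6, 0.6], 0], [[7.5, -3.7, 0.3], 0], [[6.0, -4.6, 0.1], 0], [[5.1, -5.5, 0.0], 0], [[4.2, -6.3, -0.1], 0], [[3.2, -6.9, -0.2], 0], [[2.1, -7.5, -0.3], 0], [[0.9, -8.4, -0.4], 0], [[-0.3, -11.4, -0.6], 0]]
```

Call:
{"method": "carry_out", "body": {
  "series": [
    [[2.6,-6,0],0],
    [[6,-2,0.3],0],
    [[6,-2.5,0.3],0],
    [[7.5,-3.7,0.3],0],
    [[6,-4.6,0.1],0],
    [[5.1,-5.5,0],0],
    [[4.2,-6.3,-0.1],0]
  ]
}}

```text
clock: 8.85
position: [0.6157, -0.0572, 0.0343]
ee_rot: [0.038, 0.999, 0.001, 0.035]
contact_force: [1.8, -4.9, -3.2]
width: 0.0002
```

```bash
python3 -c "from h import *;nxt()"
```

```text
{'clock': 8.85, 'qpos': [-0.165, 0.441, 1.721, -0.082, 0.899, -0.118], 'position': [0.616, -0.057, 0.034], 'ee_rot': [0.038, 0.999, 0.001, 0.035], 'contact_force': [1.792, -4.868, -3.208], 'width': 0.0}
top [(121, 354), (120, 356), (120, 352), (120, 350)] median 46.666666666666664
scene [(139, 42), (137, 44), (135, 40), (126, 46)] median 65.33333333333333
theta 320 gap mm 1.6
8.95 [ 0.616  -0.0556  0.0344] [ 2.7 -2.  -0.4] tilt [ 0.071 -0.074 -0.995] yaw 0.3
[[[1.8, -6.9, 1.0], 0], [[2.1, -7.6, -0.4], 0], [[0.9, -8.6, -0.6], 0], [[-0.3, -11.9, -0.9], 0], [[-1.5, -15.2, -1.2], 0], [[-2.6, -10.7, -1.0], 0], [[-3.7, -7.2, -0.8], 0], [[-4.7, -6.0, -0.8], 0], [[-5.6, -5.1, -0.8], 0], [[-6.4, -4.2, -0.8], 0]]
```

Call:
{"method": "carry_out", "body": {
  "series": [
    [[2,-7,0.5],0],
    [[2.1,-7.6,-0.2],0],
    [[0.9,-8.6,-0.4],0],
    [[-0.3,-8,-0.6],0],
    [[-1.5,-8,-0.6],0],
    [[-1.5,-8,-0.6],0],
    [[-2.6,-8,-0.8],0],
    [[-3.7,-7.2,-0.8],0],
    [[-4.7,-6,-0.8],0],
    [[-5.6,-5,-0.8],0]
  ]
}}

```text
clock: 9.78
position: [0.6114, 0.0247, 0.0366]
ee_rot: [0.037, 0.998, 0.001, 0.048]
contact_force: [2.4, 1.3, 0.2]
width: -0.0003
```

```bash
python3 -c "from h import *;nxt()"
```

```text
{'clock': 9.783, 'qpos': [-0.028, 0.424, 1.747, -0.093, 0.875, 0.026], 'position': [0.611, 0.025, 0.037], 'ee_rot': [0.037, 0.998, 0.001, 0.048], 'contact_force': [2.37, 1.308, 0.238], 'width': -0.0}
top [(130, 124), (129, 126), (128, 122), (127, 128)] median 35.666666666666664
scene [(140, 150), (138, 148), (137, 152), (134, 146)] median 59.66666666666667
theta 43 gap mm 2.0
9.8833 [0.6103 0.0256 0.0366] [2.3 4.2 0.9] tilt [ 0.094 -0.073 -0.993] yaw 0.3
[[[-4.0, -4.4, 2.9], 0], [[-7.1, -2.9, -0.9], 0], [[-7.8, -1.8, -0.9], 0], [[-9.2, -0.6, -0.9], 0], [[-13.6, 0.7, -1.2], 0], [[-15.5, 1.8, -1.3], 0], [[-9.9, 2.9, -0.7], 0], [[-6.9, 3.9, -0.4], 0], [[-5.8, 4.9, -0.2], 0], [[-4.9, 5.8, -0.0], 0]]
```

Call:
{"method": "carry_out", "body": {
  "series": [
    [[-5,-5,1],0],
    [[-7,-3,-0.2],0],
    [[-7.8,-1.8,-0.4],0],
    [[-8,-0.6,-0.5],0],
    [[-8,0.7,-0.6],0],
    [[-8,1.2,-0.6],0],
    [[-8,1.8,-0.6],0],
    [[-8,2.5,-0.6],0],
    [[-7,3.9,-0.4],0],
    [[-6,5,-0.2],0]
  ]
}}

```text
clock: 10.72
position: [0.527, 0.0278, 0.0323]
ee_rot: [0.031, 0.998, -0.001, 0.045]
contact_force: [0.2, 0.2, 0.2]
width: -0.0001
```

```bash
python3 -c "from h import *;nxt(z=.034)"
```

```text
{'clock': 10.717, 'qpos': [-0.035, 0.328, 1.93, -0.084, 0.793, 0.022], 'position': [0.527, 0.028, 0.032], 'ee_rot': [0.031, 0.998, -0.001, 0.045], 'contact_force': [0.159, 0.201, 0.21], 'width': -0.0}
top [(119, 148), (117, 150), (117, 146), (116, 136)] median 35.5
scene [(94, 212), (93, 214), (93, 210), (92, 216)] median 55.83333333333333
theta 132 gap mm 1.4
10.8167 [0.5266 0.0273 0.0322] [-0.2 -0.6 -0.2] tilt [ 0.089 -0.063 -0.994] yaw 0.0
[[[-4.5, 5.2, -1.9], 0], [[-3.0, 7.0, 0.2], 0], [[-1.9, 7.6, 0.3], 0], [[-0.7, 8.8, 0.5], 0], [[0.5, 12.4, 0.8], 0], [[1.7, 14.9, 1.1], 0], [[2.8, 10.0, 0.9], 0], [[3.8, 7.0, 0.8], 0], [[4.8, 5.8, 0.8], 0], [[5.7, 4.9, 0.8], 0]]
```

Call:
{"method": "carry_out", "body": {
  "series": [
    [[-2.5,7,-1],0],
    [[-2,7.5,-0.5],0],
    [[-0.5,8,0.3],0],
    [[0.7,8.5,0.5],0],
    [[1.5,8.5,0.6],0],
    [[2,8.5,0.6],0],
    [[2.3,8,0.6],0],
    [[3,8,0.6],0],
    [[4.2,7,0.6],0],
    [[5,6,0.6],0]
  ]
}}

```text
clock: 11.65
position: [0.5175, -0.0518, 0.0312]
ee_rot: [0.027, 0.999, -0.003, 0.023]
contact_force: [-4.1, -0.4, 2.7]
width: -0.0001
```

```bash
python3 -c "from h import *;nxt(z=.035,press=2)"
```

```text
{'clock': 11.65, 'qpos': [-0.201, 0.334, 1.918, -0.058, 0.834, -0.156], 'position': [0.518, -0.052, 0.031], 'ee_rot': [0.027, 0.999, -0.003, 0.023], 'contact_force': [-4.12, -0.352, 2.661], 'width': -0.0}
top [(153, 308), (152, 310), (148, 306), (133, 312)] median 91.0
scene [(128, 314), (128, 312), (126, 316), (123, 310)] median 57.0
theta 214 gap mm 0.7
11.75 [ 0.519  -0.0528  0.0313] [-3.2 -3.3  1.5] tilt [ 0.048 -0.055 -0.997] yaw -0.3
[[[5.5, 3.7, -3.3], 0], [[6.8, 3.5, 0.5], 0], [[7.4, 2.4, 0.5], 0], [[7.9, 1.2, 0.5], 0], [[9.3, 0.0, 0.5], 0], [[13.7, -1.3, 0.6], 0], [[15.4, -2.4, 0.6], 0], [[9.6, -3.4, 0.3], 0], [[6.6, -4.4, 0.1], 0], [[5.4, -5.3, -0.0], 0]]
```

Mark at 311° in both views, so about 403° turned. 317° more to go.

Call:
{"method": "carry_out", "body": {
  "series": [
    [[5.5,5,-2],0],
    [[6.5,3.5,-0.5],0],
    [[7.4,2,0.4],0],
    [[8,0.8,0.4],0],
    [[8,-0.5,0.4],0],
    [[8,-1.5,0.4],0],
    [[8,-2,0.4],0],
    [[8,-2.4,0.4],0],
    [[7.5,-3.2,0.3],0],
    [[6.5,-4.4,0.1],0]
  ]
}}

```text
clock: 12.58
position: [0.5938, -0.0739, 0.0346]
ee_rot: [0.046, 0.999, 0.005, 0.018]
contact_force: [-0.1, -3.6, -0.7]
width: -0.0001
```

```bash
python3 -c "from h import *;nxt(z=.035,press=2)"
```

```text
{'clock': 12.583, 'qpos': [-0.185, 0.431, 1.738, -0.106, 0.922, -0.133], 'position': [0.594, -0.074, 0.035], 'ee_rot': [0.046, 0.999, 0.005, 0.018], 'contact_force': [-0.125, -3.649, -0.743], 'width': -0.0}
top [(125, 342), (125, 340), (125, 4), (125, 356)] median 78.0
scene [(138, 54), (137, 56), (137, 52), (128, 50)] median 54.666666666666664
theta 288 gap mm 3.6
12.6833 [ 0.5954 -0.0729  0.0347] [ 5.2 -3.9 -1.6] tilt [ 0.039 -0.092 -0.995] yaw 0.7
[[[3.4, -6.7, -0.8], 0], [[5.3, -5.4, -0.3], 0], [[4.4, -6.2, -0.4], 0], [[3.4, -6.9, -0.5], 0], [[2.3, -7.4, -0.6], 0], [[1.1, -8.1, -0.7], 0], [[-0.1, -9.7, -0.9], 0], [[-1.2, -14.1, -1.4], 0], [[-2.4, -13.6, -1.4], 0], [[-3.5, -8.5, -0.9], 0]]
```

Mark at 54°, total about 506°. 214° to go.

Call:
{"method": "carry_out", "body": {
  "series": [
    [[4.5,-6,-0.5],0],
    [[5.3,-5.4,-0.3],0],
    [[4.4,-6.2,-0.4],0],
    [[3.4,-6.9,-0.5],0],
    [[2.3,-7.4,-0.6],0],
    [[1,-8,-0.7],0],
    [[-0.1,-8,-0.8],0],
    [[-1.2,-8,-0.8],0],
    [[-2,-8,-0.8],0],
    [[-2.4,-8,-0.8],0]
  ]
}}

```text
clock: 13.52
position: [0.6265, -0.0, 0.0386]
ee_rot: [0.05, 0.998, 0.007, 0.036]
contact_force: [3.5, 0.2, -0.6]
width: -0.0001
```

```bash
python3 -c "from h import *;nxt(z=.036,press=2)"
```

```text
{'clock': 13.517, 'qpos': [-0.052, 0.451, 1.692, -0.119, 0.925, 0.003], 'position': [0.627, -0.0, 0.039], 'ee_rot': [0.05, 0.998, 0.007, 0.036], 'contact_force': [3.481, 0.153, -0.57], 'width': -0.0}
top [(131, 154), (130, 152), (130, 156), (128, 158)] median 37.333333333333336
scene [(78, 194), (77, 196), (76, 184), (74, 192)] median 45.666666666666664
theta 10 gap mm 1.4
13.6167 [0.6258 0.0013 0.0386] [4.5 3.2 0.7] tilt [ 0.071 -0.097 -0.993] yaw 1.0
[[[-4.3, -6.4, 1.6], 0], [[-4.6, -6.2, -0.9], 0], [[-5.5, -5.2, -0.9], 0], [[-6.3, -4.3, -0.9], 0], [[-7.0, -3.3, -0.8], 0], [[-7.6, -2.2, -0.8], 0], [[-8.3, -1.0, -0.7], 0], [[-10.4, 0.2, -0.7], 0], [[-15.3, 1.4, -0.9], 0], [[-13.7, 2.5, -0.7], 0]]
```

Call:
{"method": "carry_out", "body": {
  "series": [
    [[-3,-7,0.8],0],
    [[-4.6,-6.2,-0.5],0],
    [[-5.5,-5.2,-0.8],0],
    [[-6.3,-4.3,-0.8],0],
    [[-7,-3.3,-0.8],0],
    [[-7.6,-2.2,-0.8],0],
    [[-8,-1,-0.7],0],
    [[-8,0.2,-0.6],0],
    [[-8,1,-0.5],0],
    [[-8,1.4,-0.5],0]
  ]
}}

```text
clock: 14.45
position: [0.5525, 0.0388, 0.0365]
ee_rot: [0.043, 0.998, 0.005, 0.036]
contact_force: [0.2, 0.9, 0.8]
width: -0.0003
```

```bash
python3 -c "from h import *;nxt(z=.036,press=2)"
```

```text
{'clock': 14.45, 'qpos': [0.005, 0.365, 1.852, -0.113, 0.855, 0.065], 'position': [0.553, 0.039, 0.037], 'ee_rot': [0.043, 0.998, 0.005, 0.036], 'contact_force': [0.174, 0.913, 0.805], 'width': -0.0}
top [(105, 246), (99, 244), (98, 248), (89, 250)] median 28.833333333333336
scene [(87, 248), (85, 246), (85, 250), (83, 244)] median 43.333333333333336
theta 100 gap mm 1.6
14.55 [0.5501 0.0379 0.036 ] [-1.2  2.1 -0.3] tilt [ 0.069 -0.086 -0.994] yaw 0.8
[[[-6.5, 1.3, -0.3], 0], [[-6.2, 4.6, -0.0], 0], [[-5.2, 5.5, 0.1], 0], [[-4.3, 6.3, 0.3], 0], [[-3.3, 7.0, 0.4], 0], [[-2.2, 7.5, 0.5], 0], [[-1.0, 8.1, 0.6], 0], [[0.2, 10.1, 0.9], 0], [[1.3, 14.5, 1.4], 0], [[2.5, 13.0, 1.3], 0]]
```

Mark at 246–248° in both views, total about 698°. Three more rows, then leave outward.

Call:
{"method": "carry_out", "body": {
  "series": [
    [[-6.5,1.5,-0.3],0],
    [[-6,4,0],0],
    [[-5,5.5,0.1],0],
    [[-4,-8,0],0],
    [[-8,-8,0],0],
    [[-8,-8,-3],0],
    [[0,-8,-10],0],
    [[0,0,-15],0],
    [[0,0,0],0]
  ]
}}

```text
clock: 15.3
position: [0.5002, 0.0608, 0.0576]
ee_rot: [0.044, 0.999, 0.004, 0.028]
contact_force: [1.0, -0.2, 0.1]
width: 0.0001
```

Run:
```python
from h import *
mark("b");st()
cv2.imwrite("pics/m9.png",np.hstack([cv2.imread("pics/b_top.png"),cv2.imread("pics/b_scene.png")]))
```

```text
top [(148, 256), (145, 254), (138, 258), (122, 252)] median 33.5
scene [(130, 254), (126, 252), (125, 256), (119, 258)] median 44.333333333333336
{'clock': 15.4, 'qpos': [0.053, 0.288, 1.915, -0.117, 0.893, 0.116], 'position': [0.499, 0.06, 0.056], 'ee_rot': [0.044, 0.999, 0.004, 0.027], 'contact_force': [-0.187, -0.383, -0.584], 'width': -0.0}
```

View pics/m9.png

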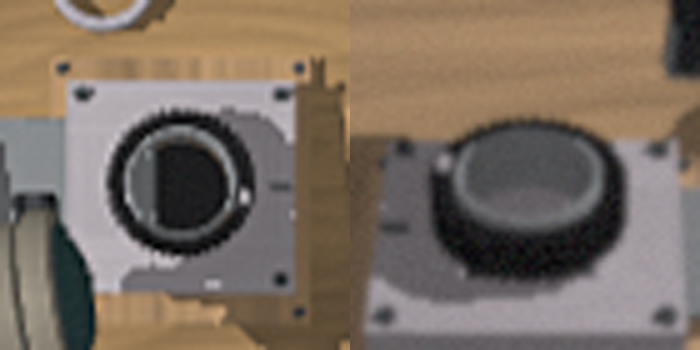

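Collar clear of the hand: the mark is at about 255° in both views against a start of 266–268°, so about 708° turned, inside the window. Now to go over beyond the tab.

Run:
```python
from h import *
a=np.array(manip.get_state()["position"]);P=np.array([.571,.162,.065])
rows(np.vstack([a+(P-a)*k/6 for k in range(1,7)]+[P-[0,0,.019*k] for k in(1,2,3)]))
t=manip.get_image("top");m=t["frame"][190:226,225:262];print(proj(t,[[.571,.12,.042],[.571,.115,.042]]))
```

```text
15.4 [0.4992 0.0604 0.0559] [-0.2 -0.4 -0.6] tilt [ 0.054 -0.089 -0.995] yaw 0.6
[[[12.2, -16.7, -2.4], 0], [[12.2, -16.7, -2.4], 0], [[12.2, -16.7, -2.4], 0], [[12.2, -16.7, -2.4], 0], [[12.2, -16.7, -2.4], 0], [[12.2, -16.7, -2.4], 0], [[-1.0, -1.7, 18.9], 0], [[-1.0, -1.7, 18.9], 0], [[-1.0, -1.7, 18.9], 0]]
[[241.06450431 207.50176028]
 [242.58673444 207.45917595]]
```

Call:
{"method": "carry_out", "body": {
  "series": [
    [[12,-17,-2.4],0],
    [[12,-17,-2.4],0],
    [[12,-17,-2.4],0],
    [[12,-17,-2.4],0],
    [[12,-17,-2.4],0],
    [[12,-17,-2.4],0],
    [[0,0,0],0]
  ]
}}

```text
clock: 16.03
position: [0.5686, 0.1658, 0.0576]
ee_rot: [0.046, 0.999, 0.002, 0.022]
contact_force: [0.3, 0.5, -0.2]
width: -0.0
```

Run:
```python
from h import *
P=np.array([.571,.162,.065])
rows(np.vstack([P-[0,0,.0115*k] for k in(1,2,3,4,5)]))
```

```text
16.0333 [0.5686 0.1658 0.0576] [ 0.3  0.5 -0.2] tilt [ 0.043 -0.092 -0.995] yaw 0.3
[[[2.2, 3.4, 4.5], 0], [[-0.5, -1.1, 11.4], 0], [[-0.5, -1.1, 11.4], 0], [[-0.5, -1.1, 11.4], 0], [[-0.5, -1.1, 11.4], 0]]
```

Call:
{"method": "carry_out", "body": {
  "series": [
    [[1,0,8],0],
    [[0,-1,10],0],
    [[0,-1,10],0],
    [[0,-1,10],0],
    [[0,-1,9],0],
    [[0,0,0],0]
  ]
}}

```text
clock: 16.53
position: [0.5669, 0.162, 0.0015]
ee_rot: [0.048, 0.999, 0.002, 0.017]
contact_force: [-0.5, -0.2, 0.3]
width: 0.0
```

Run:
```python
from h import *
s=st();c=manip.get_image("scene");t=manip.get_image("top")
p=np.array(s["position"]);print(proj(c,[p,p+[0,0,.019]]).round(1))
a=cv2.resize(c["frame"][170:270,250:350],None,fx=3.5,fy=3.5,interpolation=cv2.INTER_CUBIC)
b=cv2.resize(t["frame"][160:260,210:310],None,fx=3.5,fy=3.5,interpolation=cv2.INTER_CUBIC)
cv2.imwrite("pics/m10.png",np.hstack([b,a]))
```

```text
{'clock': 16.533, 'qpos': [0.227, 0.478, 1.756, -0.128, 0.9, 0.303], 'position': [0.567, 0.162, 0.001], 'ee_rot': [0.048, 0.999, 0.002, 0.017], 'contact_force': [-0.528, -0.18, 0.26], 'width': 0.0}
[[341.7 234.7]
 [342.4 229.2]]
```

View pics/m10.png

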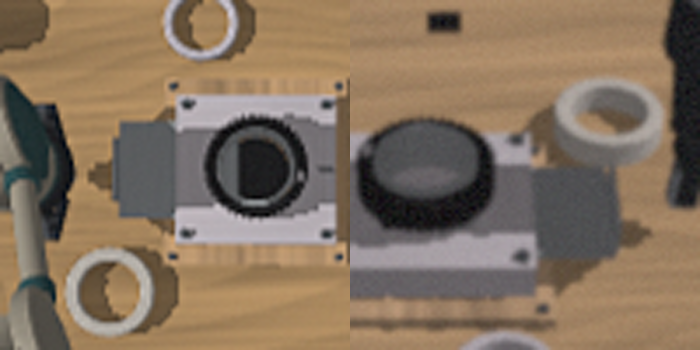

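The fingertip stands outside the tab, lined up with its middle and at about 0.022 m height. Pushing towards −y.

Call:
{"method": "carry_out", "body": {
  "series": [
    [[2,6,-2],0],
    [[1,6,0],0],
    [[0,6,0.5],0],
    [[0,5,0.5],0],
    [[0,4,0.4],0],
    [[0,4,0.4],0]
  ]
}}

```text
clock: 17.13
position: [0.5739, 0.1286, 0.0097]
ee_rot: [0.047, 0.999, 0.002, 0.021]
contact_force: [-0.4, 0.2, -0.7]
width: 0.0004
```

Call:
{"method": "carry_out", "body": {
  "series": [
    [[0,4,0.4],0],
    [[0,4,0.4],0],
    [[0,4,0.4],0]
  ]
}}

```text
clock: 17.38
position: [0.5738, 0.1181, 0.0098]
ee_rot: [0.044, 0.999, -0.0, 0.021]
contact_force: [-1.1, 4.7, 0.2]
width: 0.0006
```

Call:
{"method": "carry_out", "body": {
  "series": [
    [[0,4,0.4],0],
    [[0,4,0.4],0],
    [[0,4,0.4],0]
  ]
}}

```text
clock: 17.63
position: [0.5735, 0.1068, 0.0098]
ee_rot: [0.043, 0.999, -0.0, 0.021]
contact_force: [-0.4, 4.5, 0.7]
width: 0.0002
```

Call:
{"method": "carry_out", "body": {
  "series": [
    [[0,4,0.4],0],
    [[0,4,0.4],0],
    [[0,4,0.4],0],
    [[0,4,0.4],0],
    [[0,4,0.4],0],
    [[0,4,0.4],0]
  ]
}}

```text
clock: 18.13
position: [0.5726, 0.0808, 0.0098]
ee_rot: [0.042, 0.999, -0.0, 0.021]
contact_force: [-1.6, 5.1, 1.8]
width: -0.0005
```

Call:
{"method": "carry_out", "body": {
  "series": [
    [[0,3,0.3],0],
    [[0,3,0.3],0]
  ]
}}

```text
clock: 18.3
position: [0.5724, 0.0736, 0.0098]
ee_rot: [0.042, 0.999, -0.001, 0.021]
contact_force: [-0.6, 5.1, 1.9]
width: -0.0003
```

Call:
{"method": "carry_out", "body": {
  "series": [
    [[0,2.5,0.2],0],
    [[0,2.5,0.2],0]
  ]
}}

```text
clock: 18.47
position: [0.5725, 0.0718, 0.0099]
ee_rot: [0.039, 0.999, -0.003, 0.021]
contact_force: [-1.5, 18.4, 4.3]
width: -0.0002
```

Call:
{"method": "carry_out", "body": {
  "series": [
    [[0,2.5,0.2],0],
    [[0,2.5,0.2],0]
  ]
}}

```text
clock: 18.63
position: [0.5725, 0.0722, 0.01]
ee_rot: [0.033, 0.999, -0.005, 0.021]
contact_force: [-1.8, 11.8, 1.9]
width: -0.0001
```

The plate has reached its stop: the force rose to 18 N and the tip stays at y = 0.072, as predicted. Retreating straight back, then up.

Call:
{"method": "carry_out", "body": {
  "series": [
    [[0,-6,0],0],
    [[0,-10,0],0],
    [[0,-12,0],0],
    [[0,-12,0],0],
    [[0,0,-25],0],
    [[0,0,-25],0],
    [[0,0,-25],0],
    [[0,-30,-25],0],
    [[0,-30,-20],0],
    [[0,0,0],0]
  ]
}}

```text
clock: 19.47
position: [0.5683, 0.1837, 0.1232]
ee_rot: [0.039, 0.999, -0.004, 0.019]
contact_force: [1.1, -0.0, -0.6]
width: -0.0
```

Run:
```python
from h import *
st();mark()
c=manip.get_image("scene");t=manip.get_image("top")
a=cv2.resize(c["frame"][170:310,200:370],None,fx=2.3,fy=2.3,interpolation=cv2.INTER_CUBIC)
b=cv2.resize(t["frame"][150:265,210:350],None,fx=2.8,fy=2.8,interpolation=cv2.INTER_CUBIC)
h=max(a.shape[0],b.shape[0]);f=lambda x:cv2.copyMakeBorder(x,0,h-x.shape[0],0,0,0)
cv2.imwrite("pics/m11.png",np.hstack([f(b),f(a)]))
```

```text
{'clock': 19.467, 'qpos': [0.252, 0.361, 1.597, -0.093, 1.168, 0.296], 'position': [0.568, 0.184, 0.123], 'ee_rot': [0.039, 0.999, -0.004, 0.019], 'contact_force': [1.089, -0.045, -0.618], 'width': -0.0}
top [(96, 256), (93, 254), (91, 258), (80, 252)] median 30.333333333333332
scene [(86, 254), (85, 256), (85, 258), (82, 252)] median 38.83333333333333
```

View pics/m11.png

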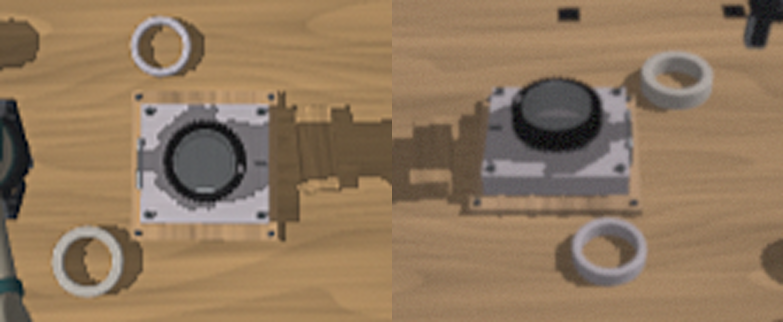

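The plate is home: the port is closed off and the tab sits against the housing. The mark is still at about 255°, the ring, tape roll and offcut are where they were, and the hand is clear.

```bash
python3 -c "
from rig import manip
print(manip.sign_off())"
```

```text
the job is handed in; nothing more can be done
None
```

I turned the collar about 708° anticlockwise with one shut fingertip, then pushed the gate plate home, backed the hand off and handed the job in at about 19.5 s. No verdict is reported.

- **Collar:** the index mark stood at about 255° in both cameras at the end, against 266–268° at the start. That is roughly 12° short of two turns, inside the allowed 34° short to 46° past. It did not move during the push.
- **Turn count:** I followed the mark round in stages, and the plate sliding freely confirms the collar had passed the 1.5-turn lock.
- **Plate:** it slid at about 5 N and came to a firm stop, reading about 18 N, at the expected place. The last pictures show the tab against the housing and the port closed.
- **Surroundings:** the last pictures show the ring, tape roll and offcut where they were. I did not re-check the bottle, jar, hammer and screwdriver, but the hand never went near them. The wrist force was close to zero and nothing was gripped.

**What disagreed:**
- The real fingertips were about 19 mm above the reported TCP, so my first approach passed over the rim. I corrected for that offset afterwards.
- The tool drifted 4–5° off vertical during the moves.
- Contact with the rim was lost briefly twice and regained.
- A few single-camera mark readings, taken while the arm hid the collar, were unusable.

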